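# Dip the hydraulic oil tank and hold the dip rod out for reading

## Robot

A 7-joint arm with a two-finger parallel gripper is mounted at the origin on the work surface. World frame = base frame: x ahead of the robot, y to its left, z up, the work surface at z = 0. Lengths are in m, angles in degrees, forces in N, time in s.
With the tool pointing down it reaches from about 0.4 to 0.85 m from the base axis. Payload 4.5 kg.
Tool frame: the origin (TCP) lies on the centre line of the jaws, within the pads' length; the fingertips stand 19 mm ahead of it and the grasp point (between the pads) is the TCP (arm.finger_overhang is the distance from the TCP to the fingertips, in m); y points along the fingers, z is the direction in which the jaws open and shut, and the axes are right-handed (so a half turn about y gives the same grasp; the last joint's range is limited). The gripper opens to 85 mm and grips with 20 to 120 N. Pads are 22 mm wide; open, the fingers measure 114 mm over their backs; the gripper's body (76 mm by 85 mm) begins 54 mm behind the grasp point. The pads swing forward as they close: fully open they stand 13 mm farther back than shut.
Start: joints at [68.858, 39.483, -11.15, 89.685, 9.013, 51.709, -12.324], TCP at [0.245, -0.575, 0.25] pointing down, gripper open.
Joint ranges: [-172.22, 172.22], [-26.19, 119.32], [-84.43, 86.54], [7.71, 146.69], [-57.33, 237.33], [2.42, 119.75], [-152.13, 152.13]. Speed limits (degrees/s): [147.25, 147.25, 180, 180, 180, 180, 180].

## Interface

Orientations are given as [roll, pitch, yaw] about the fixed x, y, z axes, in that order (R = Rz(yaw) Ry(pitch) Rx(roll)).
In Python, from workcell import readout, cams, workorder, arm gives the robot as it stands.
- The arm moves only by the tool arm_command, never from a script. Its argument "increments" is text: rows parted by semicolons, each of 7 numbers parted by spaces: the closure, from 0 (fully open) to 1 (shut), then the shift along the tool's x, y, z in mm, then the turn, a rotation vector about the tool's x, y, z in rad. A call has 1 to 20 rows; each row shifts and turns the commanded pose from where the row before left it, along the tool's axes as they then stand; what a row does not reach is not made up. A row lasts 1/12 s, in which the tool goes at most 41.7 mm and 7.16 degrees, less where a joint would pass 70% of its speed; a pose out of reach is approached as far as the arm can. A call with a gripper value outside its range is refused whole. The fingers move at their own pace and stop on an object; "squeeze" is the grip in N (left out, the last holds). Time passes only in rows, so rows that do not move let the fingers close. It gives the time, the measured TCP pose, the force and the opening at its end, in the units of the state.
- readout.state(): the state, without advancing time (a new reading comes with each control period).
- cams.grab_frame(name): name is "scene" or "side" or "wrist"; returns the picture (420x560x3 uint8, blue, green, red); there is no depth.
- cams.calibration(name): a dict with "intrinsics" (3x3 intrinsics, pixels), "view" (4x4, takes a point from world to camera coordinates). Camera axes: x right, y down, z forward; pixel columns grow to the right and rows downward; lengths in m; the calibration is good to about 2 mm. The wrist camera is an equidistant fisheye: a pixel r from the principal point sees the ray r / f radians off the axis. A picture is of the moment at which its call begins: read the wrist's pose just before it. calibration takes no time and is no camera call; for the wrist camera it gives the pose at the moment of the call.
- workorder.close_job(): hands the job in, once; it reports no verdict.
The state is a dict: "t": time; "joints": joint angles; "qd": joint speeds; "joint_efforts": joint torques, N m; "ee_pos": TCP position; "ee_rot": TCP orientation; "ft_force": force on the tool from outside, world axes, zero at the start; "wrist_torque": the same for the moment, N m; "width": finger opening in m.
Only numpy, scipy, OpenCV 4.12 (cv2) and the standard library are available. Lean on these libraries where they do the work, as an engineer would, in place of code of your own. Each camera call takes 0.05 s, during which the arm holds its last target. There are 200 camera calls.

## Task

The wiped dip rod of the sausage filler's hydraulic unit lies on the bench: take it by its grip, slide it gently into the slanting dip tube until its collar sits fully home on the tube's mouth, then draw it right out of the tube again. Present it for reading: hold it level and still with its tip over the drip pan, about 20 cm above the bench, never letting the tip point upwards (oil would run to the grip). Finish while still holding it there, and leave the pan and the other things on the bench where they are.

Things in the scene. Friction and masses are not known exactly. Their poses are not given: they have to be found in the camera images.
- rod_grip (a point): Centre of the dip rod's grip, a black banded bar 26 x 26 mm square, 70 mm long along own x. Own x runs from grip to tip. The rod is one rigid piece, 225 mm, 0.12 kg, balanced 20 mm from here towards the tip. At the start it lies level on the bench, this point 13 mm up, left of the unit, in one of two places (a screwdriver lies in the other), tip pointing back to the robot's side and left.
- rod_collar (a point): On the dip rod: centre of the face of its collar that looks to the tip, 40 mm from the grip's centre along the rod's x axis. The collar is a steel disc, 26 mm across and 5 mm thick, right against the grip.
- rod_tip (a point): On the dip rod: its very tip (rounded), 190 mm from the grip's centre and 150 mm from the collar's face along the rod's x axis. The rod is a plain aluminium bar, 8 mm across, with two dark ring marks 24 and 54 mm from the tip.
- power_unit: Hydraulic unit fixed on the bench: grey steel tank, 180 (own x) x 200 mm (own y), lid top at 142 mm, breather cap to 172 mm at own x -55, y +60; on its -y side a valve block with fittings to 149 mm high and a motor out to own y -290, up to 152 mm high. Origin: on the bench under the tank's centre, z up. Own x points away from the robot or up to 30 degrees to its right.
- tube_mouth (a point): Centre of the mouth of the steel dip tube, which slants up and away from the robot out of the tank's far wall; own z points out along its axis, 40 degrees above level, towards the unit's own x. It lies 147 mm along x from the unit's origin, 143 mm above the bench. Bore 13 mm, tube 21 mm across, 75 mm outside the wall; mouth flares to 20 mm inside, 27 outside. The rod enters 150 mm.
- drip_pan: Open steel food pan standing loose on the bench, right of the unit: 176 mm (own x) by 108 mm (own y) over the rim, 65 mm high, 0.4 kg. Origin: centre of its underside, z up.
- screwdriver: Bystander: black-handled screwdriver lying on the bench, 210 mm long along its own x, handle 26 mm thick towards own -x and pointed away from the robot. Origin: half-way along, at bench level.
- oil_bottle: Bystander: closed grey oil bottle standing far out on the bench, 72 mm across, 160 mm high. Origin: centre of its underside.
- wrench: Bystander: steel wrench lying flat far out on the bench, 180 mm long along its own x, 8 mm thick. Origin: half-way along, at bench level.

How it is judged (in metres and radians):
On the way, in this order (a step that is already met when the one before it is completed fails the run):
1. the rod, held by its grip, is in the dip tube with its collar home on the mouth (z of rod_collar in the frame of tube_mouth between -0.004 and 0.003 m and z of rod_tip in the frame of tube_mouth below -0.14 m and angle between the x axis of rod_tip and the z axis of tube_mouth, either way round below 0.09 rad and distance between rod_collar and tube_mouth below 0.007 m and contact force between dip_rod and the fingers above 0.5 N), for 0.1 s.
2. the rod is drawn right out of the tube, still held (z of rod_tip in the frame of tube_mouth above 0.005 m and contact force between dip_rod and the fingers above 0.5 N).
At the end, for the whole second after the job is handed in: The gripper holds the dip rod, still, touching neither the unit nor the pan; the rod is level within 8 degrees; its tip is above the drip pan's opening (within 80 mm of the pan's centre along it, 46 mm across) and 150 to 260 mm above the bench; pan and bystanders are within 30 mm of where they were (contact force between dip_rod and the fingers above 0.5 N and angle between rod_tip's own x axis and vertical between 1.431 and 1.711 rad and height (world z) of rod_tip between 0.15 and 0.26 m and x of rod_tip in the frame of drip_pan between -0.08 and 0.08 m and y of rod_tip in the frame of drip_pan between -0.046 and 0.046 m and linear speed of dip_rod below 0.03 m/s and angular speed of dip_rod below 0.2 rad/s and contact force between dip_rod and power_unit below 0.2 N and contact force between dip_rod and drip_pan below 0.2 N and distance of each of drip_pan, screwdriver, oil_bottle, wrench from where it was at the start of the episode below 0.03 m); the arm keeps its last pose, push and grip.
It fails at once if the rod is rammed against the unit (over 60 N) (contact force between dip_rod and power_unit above 60 N).
It fails at once if the rod's tip points up (more than 25 degrees above level) (angle between rod_tip's own x axis and vertical below 1.134 rad).
It fails at once if the drip pan is shifted by more than 30 mm (distance of drip_pan from where it was at the start of the episode above 0.03 m).
It fails at once if the screwdriver, bottle or wrench is shifted by more than 30 mm (distance of any of screwdriver, oil_bottle, wrench from where it was at the start of the episode above 0.03 m).
It also fails if it takes over 58 s, if anything falls off the work surface, if the arm or the gripper's body presses on something with over 40 N, if the wrist force passes 120 N, or if a joint passes its speed limit or range.

## Working session

There is one attempt and no reset: what is moved stays moved. The work goes in short steps, Python scripts to look and compute and a tool call to move; the robot and the scene stay as the last step left them, time stands still between calls to the robot, and variables do not carry over. Pictures are saved under pics/ and viewed, about 8 in all and at most 12, crops included, and the job is handed in when it is done.

Besides the shell and the picture viewer there is one more tool, called after ">>>" as name(argument=value, ...) on one line, values as JSON. arm_command: Moves the arm, as the interface text tells. Its arguments: {"type":"object","properties":{"increments":{"type":"string"},"squeeze":{"type":"number"}},"required":["increments"]}

```bash
mkdir -p pics; ls
python3 - <<'E'
from workcell import readout,cams,arm
import cv2,numpy as np
s=readout.state();print(s)
print([a for a in dir(arm) if a[0]!='_'])
for n in("scene","side","wrist"):
    c=cams.calibration(n);print(n,np.round(c["intrinsics"],1).tolist(),np.round(c["view"],3).tolist())
    cv2.imwrite(f"pics/{n}0.png",cams.grab_frame(n))
a=cv2.imread("pics/scene0.png")
E
```

```text
pics
{'t': 0.0, 'joints': array([ 68.85799464,  39.5352424 , -11.14467523,  89.7465725 ,
         9.01252313,  51.70752412, -12.32248818]), 'qd': array([ 0.00046771, -0.07771735, -0.0316629 , -0.0505805 ,  0.00904585,
       -0.00631234,  0.04073409]), 'joint_efforts': array([-6.62937737e-05, -5.39607811e+01, -1.26661979e+00, -1.58543694e+01,
        9.04190732e-03,  9.58170887e-03, -2.98270857e-05]), 'ee_pos': array([ 0.24470776, -0.57442614,  0.2494536 ]), 'ee_rot': array([-9.01072153e+01, -7.41637527e-03, -1.56914699e+02]), 'ft_force': array([-0.3932414 , -0.15942741,  0.42903442]), 'wrist_torque': array([ 0.03094248,  0.00989877, -0.06748391]), 'width': 0.08533125861968706}
['IKError', 'finger_overhang']
scene [[510.7, 0.0, 276.0], [0.0, 510.7, 204.9], [0.0, 0.0, 1.0]] [[0.802, 0.597, -0.006, -0.49], [0.438, -0.596, -0.673, -0.119], [-0.405, 0.537, -0.74, 1.662], [0.0, 0.0, 0.0, 1.0]]
side [[521.1, 0.0, 270.3], [0.0, 521.1, 216.7], [0.0, 0.0, 1.0]] [[-0.963, -0.271, 0.018, 0.55], [-0.161, 0.515, -0.842, 0.136], [0.218, -0.813, -0.54, 1.632], [0.0, 0.0, 0.0, 1.0]]
wrist [[325.2, 0.0, 276.7], [0.0, 325.2, 214.3], [0.0, 0.0, 1.0]] [[0.392, -0.92, -0.003, -0.623], [-0.886, -0.379, 0.266, -0.035], [-0.246, -0.101, -0.964, 0.38], [0.0, 0.0, 0.0, 1.0]]
```

View pics/scene0.png

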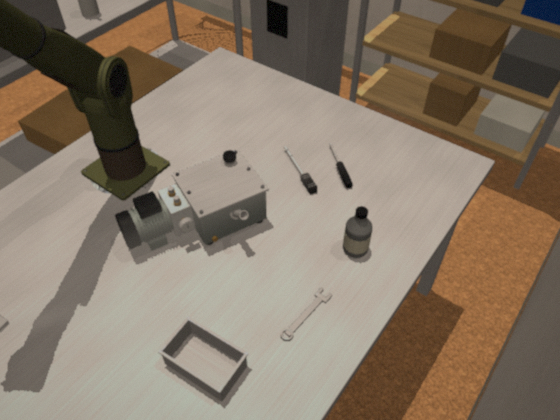

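View pics/side0.png

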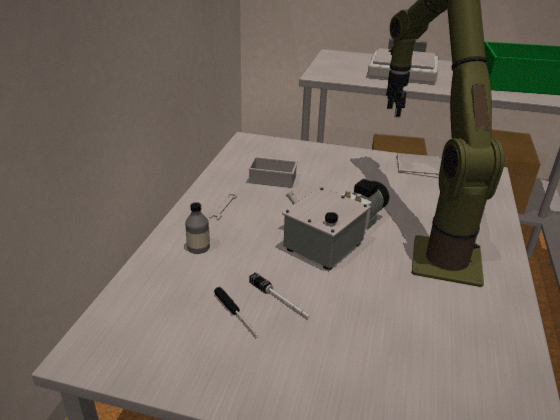

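The scene view shows the unit at (220,200) with the motor at (140,220). The dip rod has its grip at (309,184) and tip at (286,150), the screwdriver is at (341,165) and the pan at (205,358). In the side view the rod runs from grip (260,283) to tip (307,317). Next I'll zoom in on both.

```bash
cat > h.py <<'E'
import numpy as np,cv2
from workcell import readout,cams
from scipy.spatial.transform import Rotation as Ro
def cal(n):
    c=cams.calibration(n);return np.array(c["intrinsics"]),np.array(c["view"])
def ray(n,p):
    K,V=cal(n);R=V[:3,:3];o=-R.T@V[:3,3]
    d=R.T@np.linalg.inv(K)@np.array([p[0],p[1],1.]);return o,d/np.linalg.norm(d)
def plane(n,p,z):
    o,d=ray(n,p);return o+d*(z-o[2])/d[2]
def tri(ps):
    A=np.zeros((3,3));b=np.zeros(3);L=[]
    for n,p in ps:
        o,d=ray(n,p);P=np.eye(3)-np.outer(d,d);A+=P;b+=P@o;L.append((o,P))
    x=np.linalg.solve(A,b);return x,[np.linalg.norm(P@(x-o)) for o,P in L]
def proj(n,X):
    K,V=cal(n);c=V[:3,:3]@np.asarray(X)+V[:3,3];u=K@c;return u[:2]/u[2]
def tcp():
    s=readout.state();return s["ee_pos"],Ro.from_euler('xyz',s["ee_rot"],degrees=True)
E
python3 - <<'E'
import cv2,numpy as np
from h import *
a=cv2.imread("pics/scene0.png");b=cv2.imread("pics/side0.png")
c=cv2.resize(a[140:260,110:370],None,fx=3,fy=3,interpolation=cv2.INTER_CUBIC)
d=cv2.resize(b[180:330,205:400],None,fx=4,fy=4,interpolation=cv2.INTER_CUBIC)
cv2.imwrite("pics/c1.png",c);cv2.imwrite("pics/d1.png",d)
for z,n,p in[(.013,'scene',(309,184)),(.004,'scene',(286,150)),(.013,'side',(260,283)),(.013,'side',(307,317)),(0,'scene',(341,165)),(.065,'scene',(205,350))]: print(n,p,plane(n,p,z).round(3))
E
```

```text
scene (309, 184) [0.527 0.284 0.013]
scene (286, 150) [0.371 0.378 0.004]
side (260, 283) [0.52  0.291 0.013]
side (307, 317) [0.361 0.388 0.013]
scene (341, 165) [0.556 0.428 0.   ]
scene (205, 350) [ 0.662 -0.34   0.065]
```

View pics/c1.png

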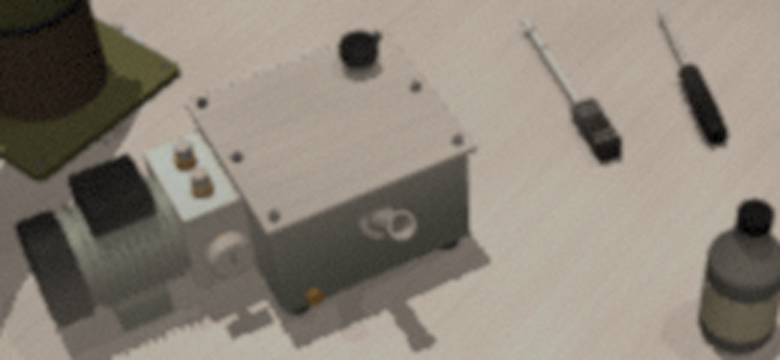

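View pics/d1.png

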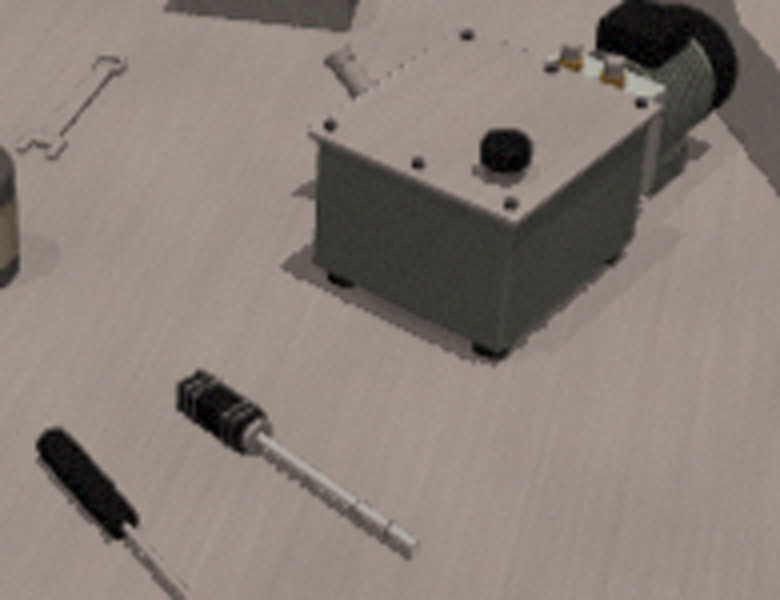

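The scene crop shows the tube mouth at about (403,225), with lid corners at (188,103), (473,149) and (272,225). The side crop shows the mouth at about (339,55). It also shows the rod's banded grip from (190,388) to (250,432), and its tip at (413,550).

Run:
```python
from h import *
S=lambda x,y:(110+(x-1)/3,140+(y-1)/3)
D=lambda x,y:(205+(x-1.5)/4,180+(y-1.5)/4)
print("mouth",tri([('scene',S(401,225)),('side',D(339,57))]))
for n,f,L in(('scene',S,[(188,103),(272,225),(475,149)]),('side',D,[(310,130),(513,222),(664,90)])):
    P=[plane(n,f(*p),.142) for p in L]
    print(n,np.round(P,4).tolist(),[np.linalg.norm(P[i+1]-P[i]).round(4) for i in(0,1)],[np.degrees(np.arctan2(*(P[i+1]-P[i])[[1,0]])).round(1) for i in (0,1)],((P[0]+P[2])/2).round(4))
ts=plane('scene',S(527,23),.013);td=plane('side',D(412,548),.013)
print('tip',ts,td,tri([('scene',S(527,23)),('side',D(412,548))]))
cs=plane('side',D(258,435),.013);print('collar side',cs)
# rod line via thresholds on dark grip
for n in('scene','side'):
    im=cv2.imread(f"pics/{n}0.png");g=im.max(2)
    m=(g<75).astype(np.uint8)
    N,l,st,ce=cv2.connectedComponentsWithStats(m)
    for i in range(1,N):
        x,y,w,h,A=st[i]
        if A>30 and ((n=='scene' and x>270 and y>130 and y<215) or (n=='side' and x>200 and x<290 and y>265)): print(n,st[i],ce[i].round(1),plane(n,ce[i],.014).round(4))
```

```text
mouth (array([ 0.51629133, -0.01813798,  0.13898848]), [np.float64(0.0015284603528266485), np.float64(0.0015284603528267916)])
scene [[0.2622, -0.0202, 0.142], [0.429, -0.0865, 0.142], [0.5159, 0.0917, 0.142]] [np.float64(0.1795), np.float64(0.1983)] [np.float64(-21.7), np.float64(64.0)] [0.389  0.0357 0.142 ]
side [[0.5084, 0.0996, 0.142], [0.3389, 0.1756, 0.142], [0.2564, -0.0413, 0.142]] [np.float64(0.1857), np.float64(0.2322)] [np.float64(155.8), np.float64(-110.8)] [0.3824 0.0291 0.142 ]
tip [0.36699087 0.3792201  0.013     ] [0.35933289 0.38621253 0.013     ] (array([0.36186877, 0.38295435, 0.00862344]), [np.float64(0.0021044462645727845), np.float64(0.0021044462645727286)])
collar side [0.48886277 0.30558124 0.013     ]
scene [337 162  15  26 194] [343.9 175.1] [0.5945 0.3809 0.014 ]
scene [301 177  16  17 148] [309.2 184.9] [0.5307 0.2797 0.014 ]
scene [515 177   7  11  35] [518.2 182.2] [1.0476 0.6746 0.014 ]
scene [354 207  14  20 205] [361.1 216.2] [0.7257 0.2636 0.014 ]
side [249 273  22  21 225] [258.8 282.2] [0.5245 0.2891 0.014 ]
side [214 287  25  28 286] [226.1 300.3] [0.5884 0.3893 0.014 ]
```

Estimates: unit centre about (0.384, 0.034) with yaw about -24°. Rod grip about (0.526, 0.284) with yaw about 149°. The measured grip-to-tip length matches 190 mm. Next I'll compute the move to above the grip.

```bash
cat >> h.py <<'E'
def mat(x,y):  # tool rotation from x axis & approx y(approach)
    x=np.array(x,float);x/=np.linalg.norm(x);y=np.array(y,float);y-=x*(x@y);y/=np.linalg.norm(y)
    return Ro.from_matrix(np.c_[x,y,np.cross(x,y)])
def step(p1,R1,n,p0=None,R0=None):
    """constant per-row increment (mm, rad) repeated n times from the pose (measured if none) to target"""
    p,R=tcp()
    if p0 is not None:p,R=np.array(p0),R0
    w=(R.inv()*R1).as_rotvec()/n
    A=sum((R*Ro.from_rotvec(w*k)).as_matrix() for k in range(n))
    d=np.linalg.solve(A,np.asarray(p1)-p)*1000
    print(n,"x",d.round(2),w.round(4),"| mm",np.linalg.norm(d).round(1),"deg",np.degrees(np.linalg.norm(w)).round(2))
def dirv(yaw,pitch=0): # pitch>0 up
    y,q=np.radians([yaw,pitch]);return np.array([np.cos(y)*np.cos(q),np.sin(y)*np.cos(q),np.sin(q)])
E
python3 - <<'E'
from h import *
R1=mat(dirv(-31.4),[0,0,-1])
for n in(36,40):step([.526,.284,.18],R1,n)
E
```

```text
36 x [-30.21   1.94   6.55] [ 0.     -0.0609 -0.    ] | mm 31.0 deg 3.49
40 x [-27.17   1.74   5.98] [ 0.     -0.0548 -0.    ] | mm 27.9 deg 3.14
```

>>> arm_command(increments="0 -27.2 1.75 6 0 -0.0548 0;0 -27.2 1.75 6 0 -0.0548 0;0 -27.2 1.75 6 0 -0.0548 0;0 -27.2 1.75 6 0 -0.0548 0;0 -27.2 1.75 6 0 -0.0548 0;0 -27.2 1.75 6 0 -0.0548 0;0 -27.2 1.75 6 0 -0.0548 0;0 -27.2 1.75 6 0 -0.0548 0;0 -27.2 1.75 6 0 -0.0548 0;0 -27.2 1.75 6 0 -0.0548 0;0 -27.2 1.75 6 0 -0.0548 0;0 -27.2 1.75 6 0 -0.0548 0;0 -27.2 1.75 6 0 -0.0548 0;0 -27.2 1.75 6 0 -0.0548 0;0 -27.2 1.75 6 0 -0.0548 0;0 -27.2 1.75 6 0 -0.0548 0;0 -27.2 1.75 6 0 -0.0548 0;0 -27.2 1.75 6 0 -0.0548 0;0 -27.2 1.75 6 0 -0.0548 0;0 -27.2 1.75 6 0 -0.0548 0")

```text
t: 1.82
ee_pos: [0.6483, -0.2301, 0.2147]
ee_rot: [-90.0, -0.0, -94.0]
ft_force: [-0.5, -0.3, -0.6]
width: 0.0856
```

Run:
```python
from h import *
print(*tcp()[0].round(3),readout.state()["t"])
for n in range(1):cv2.imwrite("pics/w1.png",cams.grab_frame("wrist"))
K,V=cal("wrist");np.savez("pics/w1.npz",K=K,V=V)
step([.526,.284,.18],mat(dirv(-31.4),[0,0,-1]),20)
```

```text
0.648 -0.23 0.215 1.8167
20 x [-26.67   1.85   5.77] [-0.0003 -0.054  -0.0003] | mm 27.4 deg 3.1
```

View pics/w1.png

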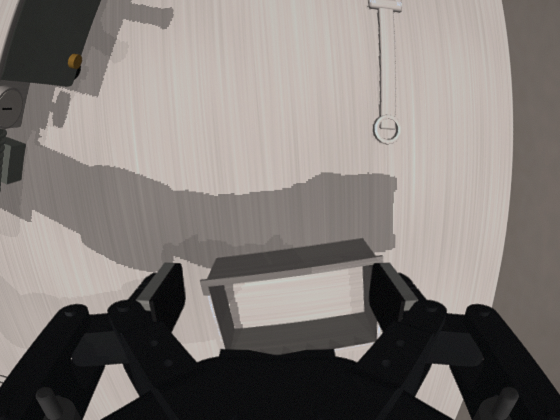

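The wrist view shows the pan with its far rim corners at about (202,283) and (383,259), the wrench at (386,70) and the tank's corner at top left. I'll go on to the rod.

>>> arm_command(increments="0 -26.7 1.85 5.8 0 -0.054 0;0 -26.7 1.85 5.8 0 -0.054 0;0 -26.7 1.85 5.8 0 -0.054 0;0 -26.7 1.85 5.8 0 -0.054 0;0 -26.7 1.85 5.8 0 -0.054 0;0 -26.7 1.85 5.8 0 -0.054 0;0 -26.7 1.85 5.8 0 -0.054 0;0 -26.7 1.85 5.8 0 -0.054 0;0 -26.7 1.85 5.8 0 -0.054 0;0 -26.7 1.85 5.8 0 -0.054 0;0 -26.7 1.85 5.8 0 -0.054 0;0 -26.7 1.85 5.8 0 -0.054 0;0 -26.7 1.85 5.8 0 -0.054 0;0 -26.7 1.85 5.8 0 -0.054 0;0 -26.7 1.85 5.8 0 -0.054 0;0 -26.7 1.85 5.8 0 -0.054 0;0 -26.7 1.85 5.8 0 -0.054 0;0 -26.7 1.85 5.8 0 -0.054 0;0 -26.7 1.85 5.8 0 -0.054 0;0 -26.7 1.85 5.8 0 -0.054 0")

```text
t: 3.53
ee_pos: [0.5302, 0.2764, 0.1779]
ee_rot: [-90.0, -0.0, -32.2]
ft_force: [0.8, 0.6, 0.1]
width: 0.0852
```

```bash
cat >> h.py <<'E'
def wray(p,K,V):
    v=np.array([(p[0]-K[0,2])/K[0,0],(p[1]-K[1,2])/K[1,1]]);t=np.hypot(*v)
    c=np.r_[v/t*np.sin(t),np.cos(t)] if t>1e-9 else np.array([0,0,1.])
    R=V[:3,:3];return -R.T@V[:3,3],R.T@c
def wplane(p,z,K,V):
    o,d=wray(p,K,V);return o+d*(z-o[2])/d[2]
def wproj(X,K,V):
    c=V[:3,:3]@np.asarray(X)+V[:3,3];t=np.arctan2(np.hypot(c[0],c[1]),c[2]);u=c[:2]/np.hypot(c[0],c[1])*t
    return K[:2,2]+u*K[0,0]
E
python3 - <<'E'
from h import *
print(tcp()[0].round(4),tcp()[1].as_euler('xyz',degrees=True).round(2))
K,V=cal("wrist");im=cams.grab_frame("wrist");cv2.imwrite("pics/w2.png",im);np.savez("pics/w2.npz",K=K,V=V)
print("pred grip",wproj([.526,.284,.026],K,V),"tip",wproj([.364,.383,.013],K,V))
z=np.load("pics/w1.npz")
P=[wplane(p,.065,z["K"],z["V"]) for p in[(202,283),(383,259)]];print(P,np.linalg.norm(P[1]-P[0]))
E
```

```text
[0.5302 0.2764 0.1779] [-90.01  -0.   -32.15]
pred grip [281.24849695 196.87831338] tip [278.47617347 -10.19906599]
[array([ 0.57473749, -0.29067415,  0.065     ]), array([ 0.74792839, -0.27644967,  0.065     ])] 0.17377406503550033
```

View pics/w2.png

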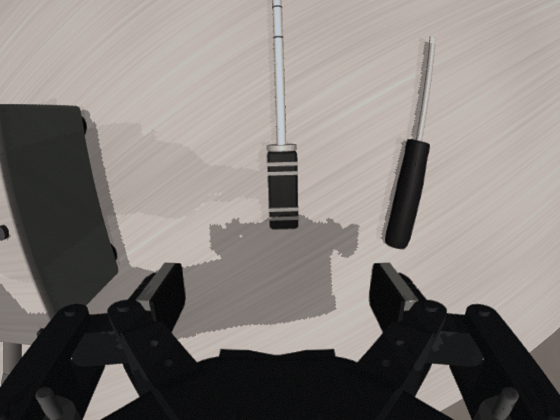

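The wrist view shows the grip from (283,151) to (284,228), with the collar at y about 145–151 and the rod bar running from (281,145) to (277,0). The screwdriver is clear on the right.

Run:
```python
from h import *
z=np.load("pics/w2.npz");K,V=z["K"],z["V"];im=cv2.imread("pics/w2.png")
o=-V[:3,:3].T@V[:3,3];print("cam",o.round(3))
g=im.max(2).astype(int)
# rod bar bright centre per row, grip dark extents
for r in(20,60,100,130):
    x=np.where(g[r,262:300]>g[r,255:310].mean()+18)[0]+262;print(r,x.min() if len(x) else None,x.max() if len(x) else None, wplane((x.mean(),r),.013,K,V).round(4) if len(x) else '')
for r in(160,180,195,220):
    x=np.where(g[r,255:310]<75)[0]+255;print(r,x.min(),x.max(),wplane((x.mean(),r),.026,K,V).round(4))
c=np.where(g[100:250,284]<75)[0]+100;print(c.min(),c.max())
print("top far",wplane((283,c.min()),.026,K,V).round(4),"top near",wplane((284,c.max()),.026,K,V).round(4))
b=wplane((280,100),.013,K,V)-wplane((278.5,20),.013,K,V);print("yaw tip->grip",np.degrees(np.arctan2(b[1],b[0])))
```

```text
cam [0.473 0.312 0.302]
20 276 278 [0.3896 0.3654 0.013 ]
60 277 279 [0.4224 0.3458 0.013 ]
100 279 281 [0.4541 0.3279 0.013 ]
130 280 282 [0.4772 0.3145 0.013 ]
160 268 296 [0.4991 0.3015 0.026 ]
180 268 297 [0.514  0.2928 0.026 ]
195 269 297 [0.5254 0.2862 0.026 ]
220 270 297 [0.5448 0.2746 0.026 ]
152 228
top far [0.4938 0.3059 0.026 ] top near [0.5513 0.2711 0.026 ]
yaw tip->grip -31.14509350800647
```

Run:
```python
from h import *
step([.523,.288,.0245],mat(dirv(-30.8),[0,0,-1]),10)
```

```text
10 x [-0.36 15.38  0.36] [-0.0002 -0.0012 -0.0006] | mm 15.4 deg 0.08
```

>>> arm_command(increments="0 -0.36 18 0.36 0 -0.0024 0;0 -0.36 22 0.36 0 -0.0024 0;0 -0.36 22 0.36 0 -0.0024 0;0 -0.36 22 0.36 0 -0.0024 0;0 -0.36 20 0.36 0 -0.0024 0;0 -0.36 18 0.36 0 0 0;0 -0.36 14 0.36 0 0 0;0 -0.36 9 0.36 0 0 0;0 -0.36 5 0.36 0 0 0;0 -0.36 3.5 0.36 0 0 0;0 0 0 0 0 0 0")

```text
t: 4.5
ee_pos: [0.5297, 0.2809, 0.0247]
ee_rot: [-90.0, -0.0, -31.6]
ft_force: [0.3, -0.2, -0.0]
width: 0.0854
```

Run:
```python
from h import *
print(tcp()[0].round(4))
step([.523,.288,.0245],mat(dirv(-30.8),[0,0,-1]),1)
```

```text
[0.5297 0.2809 0.0247]
1 x [-9.42  0.23  2.49] [-0.0002 -0.0132  0.    ] | mm 9.7 deg 0.76
```

Run:
```python
from h import *
for i in range(3):
    print(readout.state()["t"],tcp()[0].round(4),readout.state()["qd"].round(2));im=cams.grab_frame("wrist")
cv2.imwrite("pics/w3.png",im)
step([.523,.288,.0245],mat(dirv(-30.8),[0,0,-1]),1)
```

```text
4.5 [0.5297 0.2809 0.0247] [ 0.2  -0.98 -0.42 -0.09 -0.17  0.59  0.31]
4.55 [0.5299 0.281  0.0252] [ 0.17 -0.67 -0.26 -0.06 -0.1   0.15  0.14]
4.6 [0.5301 0.2811 0.0255] [ 0.11 -0.33 -0.09 -0.01  0.07 -0.03  0.02]
1 x [-9.75  1.08  2.18] [-0.0013 -0.0134  0.0007] | mm 10.0 deg 0.77
```

>>> arm_command(increments="0 -3 0.5 0.7 0 -0.0066 0;0 -4 0.5 0.8 0 -0.0066 0;0 -2.7 0 0.7 0 0 0;0 0 0 0 0 0 0;0 0 0 0 0 0 0")

```text
t: 5.07
ee_pos: [0.5222, 0.2881, 0.0239]
ee_rot: [-90.0, 0.0, -30.8]
ft_force: [-0.1, 0.1, -0.1]
width: 0.0854
```

Run:
```python
from h import *
im=cams.grab_frame("wrist");print(tcp()[0].round(4))
cv2.imwrite("pics/w3.png",im)
step([.523,.288,.0245],mat(dirv(-30.8),[0,0,-1]),1)
```

```text
[0.5225 0.2877 0.0238]
1 x [ 0.31 -0.65  0.53] [0.0001 0.0003 0.0002] | mm 0.9 deg 0.02
```

View pics/w3.png

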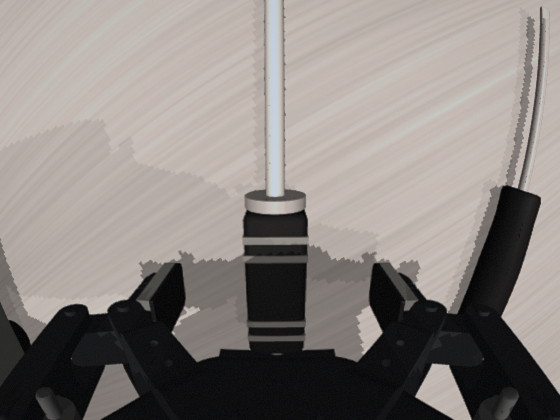

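The grip sits centred between the pads, at x about 275 against the jaw centre at 276. Closing the gripper.

>>> arm_command(increments="1 0 0 0 0 0 0;1 0 0 0 0 0 0;1 0 0 0 0 0 0;1 0 0 0 0 0 0;1 0 0 0 0 0 0;1 0 0 0 0 0 0;1 0 0 0 0 0 0;1 0 0 0 0 0 0;1 0 0 0 0 0 0;1 0 0 0 0 0 0;1 0 0 0 0 0 0;1 0 0 0 0 0 0", squeeze=70)

```text
t: 6.12
ee_pos: [0.5227, 0.2878, 0.024]
ee_rot: [-90.0, -0.0, -30.8]
ft_force: [1.3, -1.1, 4.8]
width: 0.0248
```

Held: width 24.8 mm, rod axis 11 mm ahead of the TCP. Next I'll lift, then go to a look pose in the insertion attitude beside and above the tube.

>>> arm_command(increments="1 0 -6 0 0 0 0;1 0 -14 0 0 0 0;1 0 -22 0 0 0 0;1 0 -28 0 0 0 0;1 0 -30 0 0 0 0;1 0 -30 0 0 0 0;1 0 -30 0 0 0 0;1 0 -30 0 0 0 0;1 0 -30 0 0 0 0;1 0 -30 0 0 0 0;1 0 -30 0 0 0 0;1 0 -28 0 0 0 0;1 0 -18 0 0 0 0;1 0 -10 0 0 0 0;1 0 0 0 0 0 0")

```text
t: 7.37
ee_pos: [0.5227, 0.2883, 0.3623]
ee_rot: [-89.8, -0.1, -30.8]
ft_force: [-0.5, 0.3, -0.5]
width: 0.0248
```

```bash
cat >> h.py <<'E'
def pose(M,yaw,s,h,lat,dx=0,pit=40,dy=.011): # TCP pose: rod axis offset h above & lat left of tube axis, grip centre s along it from mouth M
    u=dirv(yaw,pit);n=dirv(yaw,pit+90);l=np.cross(n,u)
    return np.array(M)+u*(s+dx)+n*(h+dy)+l*lat, mat(u,-n)
E
python3 - <<'E'
from h import *
s=readout.state();print(tcp()[0].round(4),s["width"],s["ft_force"].round(1))
p,R=pose([.517,-.022,.143],-24,.13,.13,-.04);print(p)
step(p,R,20)
E
```

```text
[0.5227 0.2883 0.3623] 0.024808493771745502 [-0.5  0.3 -0.5]
[ 0.50890926 -0.06218322  0.33457466]
20 x [  6.82   3.7  -15.88] [ 0.0019 -0.0057 -0.0348] | mm 17.7 deg 2.02
```

>>> arm_command(increments="1 6.8 3.7 -15.9 0.0019 -0.0057 -0.0348;1 6.8 3.7 -15.9 0.0019 -0.0057 -0.0348;1 6.8 3.7 -15.9 0.0019 -0.0057 -0.0348;1 6.8 3.7 -15.9 0.0019 -0.0057 -0.0348;1 6.8 3.7 -15.9 0.0019 -0.0057 -0.0348;1 6.8 3.7 -15.9 0.0019 -0.0057 -0.0348;1 6.8 3.7 -15.9 0.0019 -0.0057 -0.0348;1 6.8 3.7 -15.9 0.0019 -0.0057 -0.0348;1 6.8 3.7 -15.9 0.0019 -0.0057 -0.0348;1 6.8 3.7 -15.9 0.0019 -0.0057 -0.0348;1 6.8 3.7 -15.9 0.0019 -0.0057 -0.0348;1 6.8 3.7 -15.9 0.0019 -0.0057 -0.0348;1 6.8 3.7 -15.9 0.0019 -0.0057 -0.0348;1 6.8 3.7 -15.9 0.0019 -0.0057 -0.0348;1 6.8 3.7 -15.9 0.0019 -0.0057 -0.0348;1 6.8 3.7 -15.9 0.0019 -0.0057 -0.0348;1 6.8 3.7 -15.9 0.0019 -0.0057 -0.0348;1 6.8 3.7 -15.9 0.0019 -0.0057 -0.0348;1 6.8 3.7 -15.9 0.0019 -0.0057 -0.0348;1 6.8 3.7 -15.9 0.0019 -0.0057 -0.0348")

```text
t: 9.03
ee_pos: [0.5063, -0.0637, 0.3313]
ee_rot: [-90.3, -39.8, -23.8]
ft_force: [-0.2, -0.7, -0.6]
width: 0.0249
```

Run:
```python
from h import *
for i in range(3): cams.grab_frame("wrist")
s=readout.state();print(s["t"],tcp()[0].round(4),s["ee_rot"].round(1),s["qd"].round(2).max())
K,V=cal("wrist");im=cams.grab_frame("wrist");cv2.imwrite("pics/wA.png",im);np.savez("pics/wA.npz",K=K,V=V)
M=np.array([.517,-.022,.143]);print(wproj(M,K,V),wproj(M-.05*dirv(-24,40),K,V))
p,R=tcp();p2=p+R.apply([0,0,-.08]);step(p2,R,6)
```

```text
9.1833 [ 0.5059 -0.0643  0.331 ] [-90.4 -39.6 -23.9] 1.33
[331.09580995  58.34714323] [330.04710309   2.88217757]
6 x [  0.     0.   -13.33] [0. 0. 0.] | mm 13.3 deg 0.0
```

View pics/wA.png

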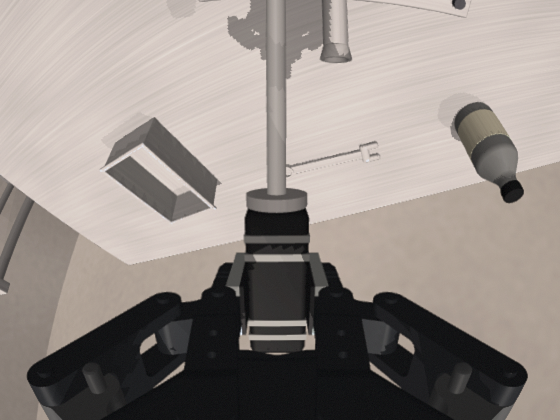

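The mouth's flare shows at about (336,57), against (331,58) predicted, and the bar enters at x about 276. For triangulation I'll take a second view 80 mm to the left (+z).

>>> arm_command(increments="1 0 0 8 0 0 0;1 0 0 14 0 0 0;1 0 0 18 0 0 0;1 0 0 18 0 0 0;1 0 0 14 0 0 0;1 0 0 8 0 0 0;1 0 0 0 0 0 0")

```text
t: 9.82
ee_pos: [0.5417, 0.014, 0.3326]
ee_rot: [-90.0, -39.9, -23.7]
ft_force: [1.0, 0.5, -1.3]
width: 0.0244
```

Run:
```python
from h import *
for i in range(3): cams.grab_frame("wrist")
s=readout.state();print(s["t"],tcp()[0].round(4),s["ee_rot"].round(1))
K,V=cal("wrist");im=cams.grab_frame("wrist");cv2.imwrite("pics/wB.png",im);np.savez("pics/wB.npz",K=K,V=V)
cams.grab_frame;cv2.imwrite("pics/scB.png",cams.grab_frame("scene"))
M=np.array([.517,-.022,.143]);u=wproj(M,K,V);print(u)
A=cv2.imread("pics/wA.png")[0:80,290:380];x0=int(u[0])-50;print("x0",x0);B=im[0:80,x0:x0+90]
cv2.imwrite("pics/AB.png",cv2.resize(np.vstack([A,B]),None,fx=4,fy=4,interpolation=cv2.INTER_CUBIC)[:600] if 0 else cv2.resize(np.hstack([A,B]),None,fx=4.4,fy=4.4,interpolation=cv2.INTER_CUBIC))
```

```text
9.9667 [0.5401 0.0095 0.3323] [-90.3 -39.9 -23.9]
[229.78279753  55.11109448]
x0 179
```

View pics/AB.png

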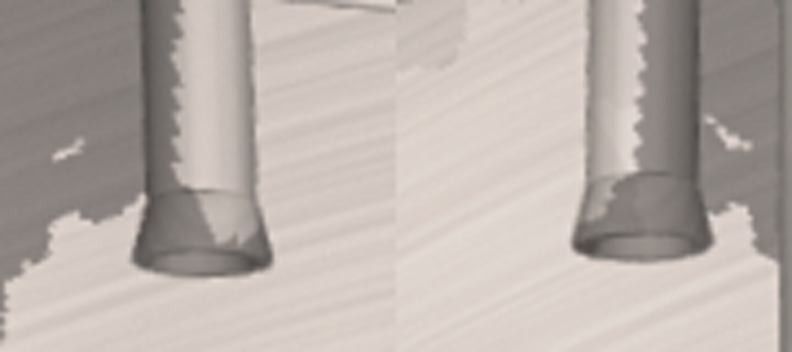

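In the crops, the rim ellipse centre is at about (202,262) in A and (643,247) in B. The tube's midline runs (195,0)→(201,185) in A and (642.5,0)→(643.5,175) in B.

```bash
cat > m.py <<'E'
from h import *
a=np.load("pics/wA.npz");b=np.load("pics/wB.npz")
fa=lambda x,y:((x+.5)/4.4-.5+290,(y+.5)/4.4-.5);fb=lambda x,y:((x+.5-396)/4.4-.5+179,(y+.5)/4.4-.5)
def t2(pa,pb):
    A=np.zeros((3,3));v=np.zeros(3);L=[]
    for z,p in((a,pa),(b,pb)):
        o,d=wray(p,z["K"],z["V"]);P=np.eye(3)-np.outer(d,d);A+=P;v+=P@o;L.append((P,o))
    x=np.linalg.solve(A,v);return x,[np.linalg.norm(P@(x-o)) for P,o in L]
M,e=t2(fa(202,262),fb(643,247))
na=np.cross(wray(fa(195,0),a["K"],a["V"])[1],wray(fa(202,262),a["K"],a["V"])[1])
nb=np.cross(wray(fb(642.5,0),b["K"],b["V"])[1],wray(fb(643,247),b["K"],b["V"])[1])
u=np.cross(na,nb);u/=np.linalg.norm(u);u*=np.sign(u[2])
if __name__=="__main__":
    print("M",M.round(4),np.round(e,4),"yaw",np.degrees(np.arctan2(u[1],u[0])),"pitch",np.degrees(np.arcsin(u[2])))
    print("origin if yaw24",M[:2]-.147*dirv(-24)[:2])
    print([proj(n,M).round(1).tolist() for n in("scene","side")])
E
python3 m.py
```

```text
M [ 0.5196 -0.0189  0.1421] [0.0001 0.0001] yaw -23.11731863987461 pitch 37.74156510881539
origin if yaw24 [0.38530233 0.04087084]
[[243.5, 214.4], [288.0, 192.9]]
```

M = (0.5196, -0.0189, 0.142). The height matches the given 143 mm, and its scene and side projections agree within about 1.7 px. I'll go to the pre-insert pose with the tip 30 mm outside the mouth.

Run:
```python
from h import *
p,R=pose([.5196,-.0189,.1425],-23.4,.22,0,0);print(p);step(p,R,12)
```

```text
[ 0.66777985 -0.08302315  0.29233976]
12 x [ 7.69 10.8  -2.71] [ 0.001  -0.0006 -0.0001] | mm 13.5 deg 0.07
```

>>> arm_command(increments="1 4 5 -1.5 0.001 0 0;1 7.7 10.8 -2.7 0.001 -0.0006 0;1 7.7 10.8 -2.7 0.001 -0.0006 0;1 7.7 10.8 -2.7 0.001 -0.0006 0;1 7.7 10.8 -2.7 0.001 -0.0006 0;1 7.7 10.8 -2.7 0.001 -0.0006 0;1 7.7 10.8 -2.7 0.001 -0.0006 0;1 7.7 10.8 -2.7 0.001 -0.0006 0;1 7.7 10.8 -2.7 0.001 -0.0006 0;1 7.7 10.8 -2.7 0.001 -0.0006 0;1 7.7 10.8 -2.7 0.001 -0.0006 0;1 7.7 10.8 -2.7 0.001 -0.0006 0;1 3.5 6 -1.2 0 0 0;1 0 0 0 0 0 0;1 0 0 0 0 0 0")

```text
t: 11.32
ee_pos: [0.6685, -0.0814, 0.2918]
ee_rot: [-89.9, -39.9, -23.4]
ft_force: [-0.9, 0.6, -1.9]
width: 0.0245
```

Run:
```python
from h import *
cams.grab_frame("wrist");s=readout.state();p,R=tcp();print(s["t"],p.round(4),s["ee_rot"].round(2),s["ft_force"].round(1))
p1,R1=pose([.5196,-.0189,.1425],-23.4,.22,0,0);step(p1,R1,1)
g=p+R.apply([0,.011,0]);tip=g+R.apply([-.19,0,0]);print("tip",tip)
W=np.hstack([0])
o=[]
for n in("scene","side"):
    im=cams.grab_frame(n);cv2.imwrite(f"pics/{n}P.png",im);t=proj(n,tip);m=proj(n,[.5196,-.0189,.1425]);print(n,"tip",t.round(1),"mouth",m.round(1),"grip",proj(n,g).round(1))
    x,y=[int(v) for v in (t+m)/2];x-=32;y-=36;print("crop",x,y);o.append(cv2.resize(im[y:y+72,x:x+65],None,fx=6,fy=6,interpolation=cv2.INTER_CUBIC))
cv2.imwrite("pics/P.png",np.hstack(o))
```

```text
11.3667 [ 0.6683 -0.0808  0.292 ] [-89.84 -39.87 -23.37] [ 0.2 -0.5 -1.5]
1 x [ 0.56 -0.03 -2.21] [-0.0031  0.0004 -0.0022] | mm 2.3 deg 0.22
tip [ 0.540902   -0.02576777  0.16171262]
scene tip [247.9 214.7] mouth [243.5 214.3] grip [276.  221.3]
crop 213 178
side tip [282.4 185.6] mouth [288.  192.8] grip [248.2 138.5]
crop 253 153
```

View pics/P.png

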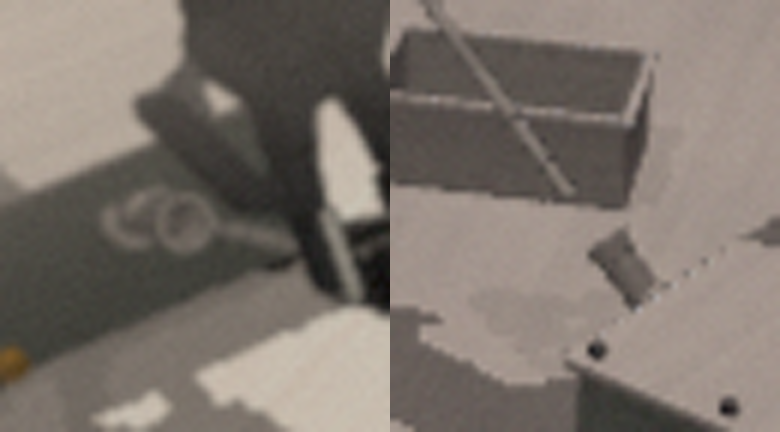

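In the side view the tip is at about (283,184.6) and the mouth at (289.7,193.5). In the scene view the mouth is at (244,215) with the rod line aiming at it. All match the predictions within 2 px. I'll correct 2 mm sideways and ease in.

>>> arm_command(increments="1 0 0 -1.1 -0.0015 0 -0.001;1 0 0 -1.1 -0.0015 0 -0.001;1 -3 0 0 0 0 0;1 -4 0 0 0 0 0;1 -4 0 0 0 0 0;1 -4 0 0 0 0 0;1 -4 0 0 0 0 0;1 -4 0 0 0 0 0;1 -4 0 0 0 0 0;1 -4 0 0 0 0 0;1 -4 0 0 0 0 0;1 0 0 0 0 0 0;1 0 0 0 0 0 0")

```text
t: 12.55
ee_pos: [0.643, -0.0729, 0.2695]
ee_rot: [-90.1, -40.0, -23.4]
ft_force: [-0.2, -0.3, -0.6]
width: 0.0247
```

```bash
cat > chk.py <<'E'
from h import *
import sys
cams.grab_frame("wrist");s=readout.state();p,R=tcp();M=np.array([.5196,-.0189,.1425]);u=dirv(-23.4,40);n=dirv(-23.4,130);l=np.cross(n,u)
d=p+R.apply([0,.011,0])-M;f=s["ft_force"]
print(s["t"],"w",s["width"].round(4),"s,h,lat mm",np.round([d@u*1e3,d@n*1e3,d@l*1e3],1),"F u,n,l",np.round([f@u,f@n,f@l],1),"rot",s["ee_rot"].round(2),"T",s["wrist_torque"].round(2))
E
python3 chk.py
```

```text
Traceback (most recent call last):
  File "chk.py", line 5, in <module>
    print(s["t"],"w",s["width"].round(4),"s,h,lat mm",np.round([d@u*1e3,d@n*1e3,d@l*1e3],1),"F u,n,l",np.round([f@u,f@n,f@l],1),"rot",s["ee_rot"].round(2),"T",s["wrist_torque"].round(2))
                     ^^^^^^^^^^^^^^^^
AttributeError: 'float' object has no attribute 'round'
```

```bash
sed -i 's/s\["width"\].round(4)/round(s["width"],4)/' chk.py; python3 chk.py
```

```text
12.65 w 0.0246 s,h,lat mm [185.4  -0.2  -0.5] F u,n,l [-1.7 -0.6  0.3] rot [-90.03 -40.06 -23.43] T [ 0.31  0.67 -0.  ]
```

>>> arm_command(increments="1 -3 0 0 0 0 0;1 -4 0 0 0 0 0;1 -4 0 0 0 0 0;1 -4 0 0 0 0 0;1 -4 0 0 0 0 0;1 -4 0 0 0 0 0;1 -4 0 0 0 0 0;1 -3 0 0 0 0 0;1 0 0 0 0 0 0")

```text
t: 13.4
ee_pos: [0.6213, -0.0634, 0.2496]
ee_rot: [-90.1, -39.9, -23.4]
ft_force: [0.1, -0.1, -1.0]
width: 0.0247
```

```bash
python3 chk.py
```

```text
13.45 w 0.0247 s,h,lat mm [154.5  -0.3  -0.5] F u,n,l [ 0.7 -0.7 -0.1] rot [-90.06 -39.99 -23.37] T [ 0.27  0.7  -0.  ]
```

>>> arm_command(increments="1 -4 0 0 0 0 0;1 -5 0 0 0 0 0;1 -5 0 0 0 0 0;1 -5 0 0 0 0 0;1 -5 0 0 0 0 0;1 -5 0 0 0 0 0;1 -5 0 0 0 0 0;1 -5 0 0 0 0 0;1 -5 0 0 0 0 0;1 -5 0 0 0 0 0;1 -3 0 0 0 0 0;1 0 0 0 0 0 0")

```text
t: 14.45
ee_pos: [0.5848, -0.0476, 0.2162]
ee_rot: [-90.1, -40.0, -23.3]
ft_force: [-0.2, -0.4, -1.8]
width: 0.0244
```

```bash
python3 chk.py
```

```text
14.5 w 0.0245 s,h,lat mm [102.6  -0.3  -0.5] F u,n,l [-0.9 -0.8 -0.1] rot [-90.06 -40.   -23.38] T [0.33 0.74 0.02]
```

>>> arm_command(increments="1 -4 0 0 0 0 0;1 -5 0 0 0 0 0;1 -5 0 0 0 0 0;1 -5 0 0 0 0 0;1 -5 0 0 0 0 0;1 -5 0 0 0 0 0;1 -5 0 0 0 0 0;1 -5 0 0 0 0 0;1 -5 0 0 0 0 0;1 -4 0 0 0 0 0;1 -3 0 0 0 0 0;1 0 0 0 0 0 0")

```text
t: 15.5
ee_pos: [0.5491, -0.0321, 0.1835]
ee_rot: [-90.1, -40.0, -23.3]
ft_force: [0.1, 0.3, -0.9]
width: 0.0248
```

```bash
python3 chk.py
python3 - <<'E'
from h import *
im=cams.grab_frame("wrist");cv2.imwrite("pics/wH.png",im[80:260,190:370]); cv2.imwrite("pics/wH4.png",cv2.resize(im[80:230,200:350],None,fx=4,fy=4,interpolation=cv2.INTER_CUBIC))
E
```

```text
15.55 w 0.0247 s,h,lat mm [51.6 -0.4 -0.4] F u,n,l [-0.  -0.7 -0.2] rot [-90.06 -40.   -23.38] T [0.33 0.75 0.05]
```

View pics/wH4.png

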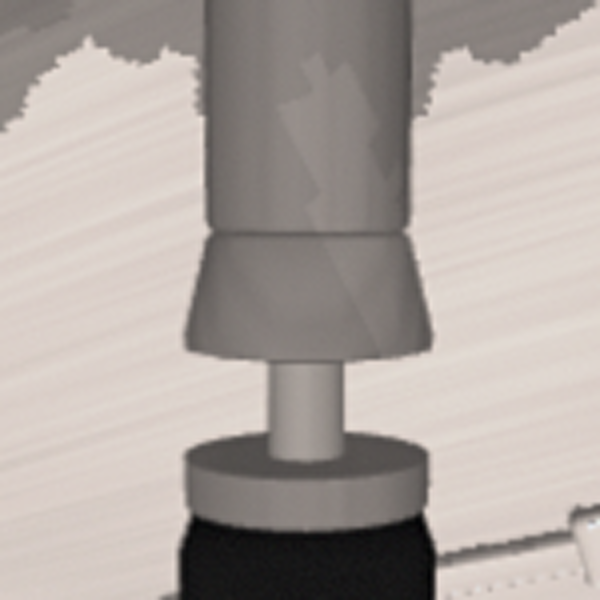

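The rod sits inside the mouth and is well centred: mouth x about 308, bar about 306. About 12–13 mm is left between mouth and collar. I'll creep home on force.

>>> arm_command(increments="1 -3 0 0 0 0 0;1 -3 0 0 0 0 0;1 -2 0 0 0 0 0;1 -2 0 0 0 0 0;1 -1 0 0 0 0 0;1 0 0 0 0 0 0;1 0 0 0 0 0 0")

```text
t: 16.18
ee_pos: [0.5419, -0.0291, 0.177]
ee_rot: [-90.0, -40.0, -23.4]
ft_force: [0.0, 0.6, -1.4]
width: 0.0244
```

```bash
python3 chk.py
```

```text
16.2333 w 0.0245 s,h,lat mm [41.  -0.3 -0.5] F u,n,l [-0.6 -0.3 -0.8] rot [-90.04 -40.04 -23.41] T [0.32 0.75 0.  ]
```

>>> arm_command(increments="1 -0.7 0 0 0 0 0;1 -0.7 0 0 0 0 0;1 -0.6 0 0 0 0 0;1 0 0 0 0 0 0")

```text
t: 16.57
ee_pos: [0.5414, -0.0289, 0.1765]
ee_rot: [-90.0, -40.2, -23.5]
ft_force: [1.5, -1.2, 3.0]
width: 0.0247
```

```bash
python3 chk.py
```

```text
16.6167 w 0.0245 s,h,lat mm [40.3 -0.4 -0.5] F u,n,l [4.1 0.7 0.4] rot [-90.01 -40.2  -23.48] T [-0.09 -0.11 -0.11]
```

>>> arm_command(increments="1 -0.8 0 0 0 0 0;1 -0.8 0 0 0 0 0;1 0 0 0 0 0 0;1 0 0 0 0 0 0;1 0 0 0 0 0 0")

```text
t: 17.03
ee_pos: [0.5414, -0.0289, 0.1765]
ee_rot: [-90.0, -40.4, -23.6]
ft_force: [3.2, -2.5, 7.3]
width: 0.0242
```

```bash
python3 chk.py;python3 - <<'E'
from h import *
im=cams.grab_frame("wrist");a=cv2.imread("pics/wH.png")
cv2.imwrite("pics/wI4.png",cv2.resize(im[60:210,200:350],None,fx=4,fy=4,interpolation=cv2.INTER_CUBIC))
E
```

```text
17.0833 w 0.0248 s,h,lat mm [40.2 -0.4 -0.5] F u,n,l [ 8.2  2.8 -0.9] rot [-89.99 -40.4  -23.55] T [-0.43 -0.77 -0.12]
```

View pics/wI4.png

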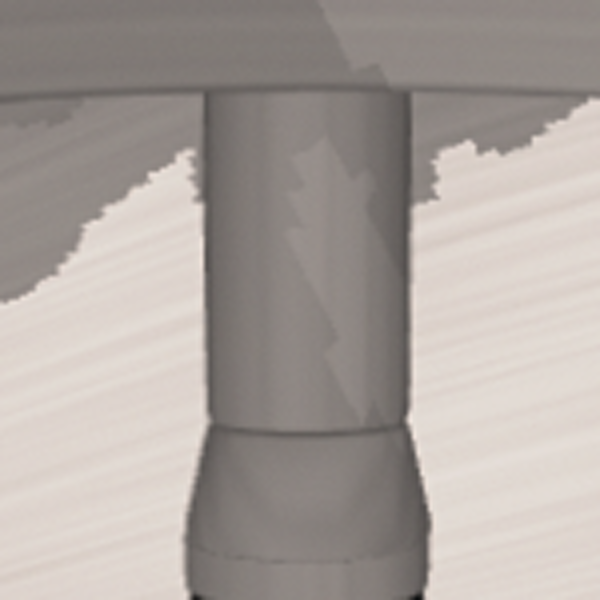

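The collar is flush on the mouth with no gap, and a contact force of 8 N confirms it. Now I'll draw it out along the axis.

>>> arm_command(increments="1 1 0 0 0 0 0;1 2 0 0 0 0 0;1 3 0 0 0 0 0;1 4 0 0 0 0 0;1 5 0 0 0 0 0;1 5 0 0 0 0 0;1 6 0 0 0 0 0;1 6 0 0 0 0 0;1 6 0 0 0 0 0;1 6 0 0 0 0 0;1 6 0 0 0 0 0;1 6 0 0 0 0 0;1 6 0 0 0 0 0;1 6 0 0 0 0 0;1 5 0 0 0 0 0;1 2 0 0 0 0 0;1 0 0 0 0 0 0")

```text
t: 18.55
ee_pos: [0.5926, -0.051, 0.2235]
ee_rot: [-90.0, -40.1, -23.5]
ft_force: [-1.2, -0.3, -0.8]
width: 0.0249
```

```bash
python3 chk.py
```

```text
18.6 w 0.0244 s,h,lat mm [112.5  -0.2  -0.6] F u,n,l [-0.8 -1.   0.7] rot [-90.03 -40.04 -23.43] T [ 0.37  0.77 -0.01]
```

>>> arm_command(increments="1 4 0 0 0 0 0;1 6 0 0 0 0 0;1 7 0 0 0 0 0;1 7 0 0 0 0 0;1 7 0 0 0 0 0;1 7 0 0 0 0 0;1 7 0 0 0 0 0;1 7 0 0 0 0 0;1 7 0 0 0 0 0;1 7 0 0 0 0 0;1 7 0 0 0 0 0;1 7 0 0 0 0 0;1 7 0 0 0 0 0;1 7 0 0 0 0 0;1 7 0 0 0 0 0;1 5 0 0 0 0 0;1 3 0 0 0 0 0;1 0 0 0 0 0 0")

```text
t: 20.1
ee_pos: [0.6693, -0.0843, 0.2938]
ee_rot: [-90.0, -40.1, -23.5]
ft_force: [-0.1, -0.8, -1.1]
width: 0.0247
```

```bash
python3 chk.py
python3 - <<'E'
from h import *
print(readout.state()["joints"].round(1))
C=np.array([.6657,-.3374])
# pan check from scene: inner/outer rim corners predicted
for f in(-50,-40,-30,-20):
    print(f,"grip",(C-.19*dirv(f)[:2]).round(3))
E
```

```text
20.15 w 0.0248 s,h,lat mm [ 2.217e+02 -1.000e-01 -6.000e-01] F u,n,l [-0.  -1.1  0.7] rot [-90.03 -40.05 -23.42] T [0.35 0.76 0.02]
[  6.6  32.5 -18.  115.4  98.6  28.1 -29.2]
-50 grip [ 0.544 -0.192]
-40 grip [ 0.52  -0.215]
-30 grip [ 0.501 -0.242]
-20 grip [ 0.487 -0.272]
```

It is fully out, with the tip 32 mm clear. Next I'll level the rod while rising, then swing it clockwise over to the pan.

Run:
```python
from h import *
p1=np.array([.62,-.10,.37]);R1=mat(dirv(-23.4),[0,0,-1]);step(p1,R1,14)
p2=np.array([.476,-.337,.30]);R2=mat(dirv(-180+1e-6),[0,0,-1])
Rm=mat(dirv(-101.7),[0,0,-1]);pm=np.array([.57,-.22,.34])
step(pm,Rm,18,p1,R1);step(p2,R2,18,pm,Rm)
```

```text
14 x [-0.56 -6.23 -2.43] [ 0.     -0.      0.0499] | mm 6.7 deg 2.86
18 x [ 4.78  1.67 -6.18] [-0.      0.0759 -0.    ] | mm 8.0 deg 4.35
18 x [8.89 2.22 1.55] [0.     0.0759 0.    ] | mm 9.3 deg 4.35
```

>>> arm_command(increments="1 0 -3 0 0 0 0;1 -0.56 -6.2 -2.4 0 0 0.0499;1 -0.56 -6.2 -2.4 0 0 0.0499;1 -0.56 -6.2 -2.4 0 0 0.0499;1 -0.56 -6.2 -2.4 0 0 0.0499;1 -0.56 -6.2 -2.4 0 0 0.0499;1 -0.56 -6.2 -2.4 0 0 0.0499;1 -0.56 -6.2 -2.4 0 0 0.0499;1 -0.56 -6.2 -2.4 0 0 0.0499;1 -0.56 -6.2 -2.4 0 0 0.0499;1 -0.56 -6.2 -2.4 0 0 0.0499;1 -0.56 -6.2 -2.4 0 0 0.0499;1 -0.56 -6.2 -2.4 0 0 0.0499;1 -0.56 -6.2 -2.4 0 0 0.0499;1 -0.56 -6.2 -2.4 0 0 0.0499;1 0 0 0 0 0 0")

```text
t: 21.48
ee_pos: [0.6199, -0.1003, 0.3697]
ee_rot: [-90.2, -1.1, -23.7]
ft_force: [1.7, 0.2, -1.5]
width: 0.0247
```

```bash
python3 chk.py; python3 -c "
from h import *
print(tcp()[0].round(4),readout.state()['joints'].round(1))
step([.57,-.22,.34],mat(dirv(-101.7),[0,0,-1]),18)"
```

```text
21.5333 w 0.0247 s,h,lat mm [233.5  85.5 -34.4] F u,n,l [-1.  -1.3  0. ] rot [-90.18  -1.11 -23.63] T [ 0.   -0.04  0.01]
[ 0.6194 -0.0995  0.3691] [ 25.4  36.6 -39.7  79.7  24.5  71.4  50.2]
18 x [ 4.82  1.66 -6.15] [-0.0006  0.0757  0.001 ] | mm 8.0 deg 4.34
```

>>> arm_command(increments="1 4.8 1.7 -6.2 -0.0006 0.0757 0.001;1 4.8 1.7 -6.2 -0.0006 0.0757 0.001;1 4.8 1.7 -6.2 -0.0006 0.0757 0.001;1 4.8 1.7 -6.2 -0.0006 0.0757 0.001;1 4.8 1.7 -6.2 -0.0006 0.0757 0.001;1 4.8 1.7 -6.2 -0.0006 0.0757 0.001;1 4.8 1.7 -6.2 -0.0006 0.0757 0.001;1 4.8 1.7 -6.2 -0.0006 0.0757 0.001;1 4.8 1.7 -6.2 -0.0006 0.0757 0.001;1 4.8 1.7 -6.2 -0.0006 0.0757 0.001;1 4.8 1.7 -6.2 -0.0006 0.0757 0.001;1 4.8 1.7 -6.2 -0.0006 0.0757 0.001;1 4.8 1.7 -6.2 -0.0006 0.0757 0.001;1 4.8 1.7 -6.2 -0.0006 0.0757 0.001;1 4.8 1.7 -6.2 -0.0006 0.0757 0.001;1 4.8 1.7 -6.2 -0.0006 0.0757 0.001;1 4.8 1.7 -6.2 -0.0006 0.0757 0.001;1 4.8 1.7 -6.2 -0.0006 0.0757 0.001")

```text
t: 23.03
ee_pos: [0.5676, -0.219, 0.339]
ee_rot: [-90.1, -0.1, -101.8]
ft_force: [-0.2, -0.5, -2.1]
width: 0.0246
```

```bash
python3 chk.py; python3 -c "
from h import *
print(tcp()[0].round(4),readout.state()['joints'].round(1))
step([.476,-.337,.26],mat(dirv(-179.9),[0,0,-1]),20)"
```

```text
23.0833 w 0.0245 s,h,lat mm [ 212.9   63.1 -166.6] F u,n,l [-2.1 -0.9 -0.9] rot [ -90.22   -0.15 -102.08] T [-0.07  0.18  0.04]
[ 0.5659 -0.2204  0.3387] [ 27.6  33.6 -19.1  85.6  11.9  63.   -6.1]
20 x [7.79 3.95 1.58] [0.0001 0.0679 0.0002] | mm 8.9 deg 3.89
```

>>> arm_command(increments="1 7.8 3.95 1.6 0 0.0679 0;1 7.8 3.95 1.6 0 0.0679 0;1 7.8 3.95 1.6 0 0.0679 0;1 7.8 3.95 1.6 0 0.0679 0;1 7.8 3.95 1.6 0 0.0679 0;1 7.8 3.95 1.6 0 0.0679 0;1 7.8 3.95 1.6 0 0.0679 0;1 7.8 3.95 1.6 0 0.0679 0;1 7.8 3.95 1.6 0 0.0679 0;1 7.8 3.95 1.6 0 0.0679 0;1 7.8 3.95 1.6 0 0.0679 0;1 7.8 3.95 1.6 0 0.0679 0;1 7.8 3.95 1.6 0 0.0679 0;1 7.8 3.95 1.6 0 0.0679 0;1 7.8 3.95 1.6 0 0.0679 0;1 7.8 3.95 1.6 0 0.0679 0;1 7.8 3.95 1.6 0 0.0679 0;1 7.8 3.95 1.6 0 0.0679 0;1 7.8 3.95 1.6 0 0.0679 0;1 7.8 3.95 1.6 0 0.0679 0")

```text
t: 24.75
ee_pos: [0.4795, -0.3363, 0.2603]
ee_rot: [-90.0, -0.1, -179.5]
ft_force: [0.6, -0.4, -0.2]
width: 0.0248
```

```bash
python3 -c "
from h import *
cams.grab_frame('wrist')
print(tcp()[0].round(4),tcp()[1].as_euler('xyz',degrees=True).round(1),readout.state()['joints'].round(1))
step([.476,-.337,.214],mat(dirv(-179.9),[0,0,-1]),6)"
```

```text
[ 0.477  -0.3368  0.2595] [ -90.    -0.3 -179.7] [ 29.   35.6   2.7  96.6  -2.   48.  -57.2]
6 x [0.15 7.58 0.03] [0.0001 0.0004 0.0008] | mm 7.6 deg 0.05
```

>>> arm_command(increments="1 0 4 0 0 0 0;1 0 8 0 0 0 0.002;1 0 10 0 0 0 0.002;1 0 10 0 0 0 0;1 0 8 0 0 0 0;1 0 5 0 0 0 0;1 0 0 0 0 0 0;1 0 0 0 0 0 0;1 0 0 0 0 0 0;1 0 0 0 0 0 0;1 0 0 0 0 0 0;1 0 0 0 0 0 0")

```text
t: 25.8
ee_pos: [0.4804, -0.3373, 0.2162]
ee_rot: [-90.0, 0.2, -179.4]
ft_force: [-0.5, 0.3, -0.6]
width: 0.0246
```

Run:
```python
from h import *
im=cams.grab_frame('wrist');s=readout.state();p,R=tcp()
print(s["t"],p.round(4),s["ee_rot"].round(2),"w",s["width"],"qd",np.abs(s["qd"]).max())
tip=p+R.apply([-.19,.011,0]);g=p+R.apply([0,.011,0]);print("tip pred",tip.round(4))
q=tip[:2]-[.6657,-.3374];y=np.radians(4.7);print("tip in pan",(np.array([[np.cos(y),np.sin(y)],[-np.sin(y),np.cos(y)]])@q).round(4))
# fixed-camera check: bar vs start pictures, changed pixels near predicted tip; pan shift
for n in("scene","side"):
    a=cv2.imread(f"pics/{n}0.png");b=cams.grab_frame(n);cv2.imwrite(f"pics/{n}E.png",b)
    D=cv2.absdiff(a,b).max(2);t=proj(n,tip);c=proj(n,g);e=(t-c)/np.linalg.norm(t-c)
    pr=[]
    for k in np.arange(-10,8,1.):
        x,yv=t+e*k;pr.append(int(max(D[int(round(yv))+j,int(round(x))] for j in(-1,0,1))))
    print(n,"tip px",t.round(1),"diff along rod -10..7:",pr)
    for nm,q in(("pan",[.6657,-.3374,.03]),("wrench",None),):
        pass
```

```text
25.85 [ 0.4803 -0.3373  0.2161] [ -89.97    0.21 -179.43] w 0.024179259774603192 qd 0.1831073368817913
tip pred [ 0.6704 -0.3354  0.2058]
tip in pan [0.0048 0.0016]
scene tip px [201.9 319.2] diff along rod -10..7: [16, 16, 19, 15, 18, 15, 18, 18, 24, 26, 21, 10, 11, 11, 10, 8, 12, 8]
side tip px [270.  131.3] diff along rod -10..7: [67, 64, 60, 54, 31, 40, 46, 51, 68, 43, 10, 7, 5, 5, 6, 5, 5, 4]
```

Both fixed cameras show the rod ending at the predicted tip pixel. Before handing in, a quick check that the pan and bystanders haven't moved.

Run:
```python
from h import *
B={"scene":{"pan":(155,320,250,398),"wrench":(278,285,336,343),"bottle":(338,202,376,262),"driver":(326,142,356,190)},"side":{"wrench":(206,190,242,224),"bottle":(182,200,214,256),"driver":(208,282,262,342)}}
for n in B:
    a=cv2.imread(f"pics/{n}0.png");b=cv2.imread(f"pics/{n}E.png")
    for k,(x0,y0,x1,y1) in B[n].items():
        r=cv2.matchTemplate(b[y0-15:y1+15,x0-15:x1+15],a[y0:y1,x0:x1],cv2.TM_CCOEFF_NORMED);_,v,_,l=cv2.minMaxLoc(r);print(n,k,round(v,3),"shift px",l[0]-15,l[1]-15)
```

```text
scene pan 0.85 shift px 0 0
scene wrench 0.984 shift px 0 0
scene bottle 0.999 shift px 0 0
scene driver 0.999 shift px 0 0
side wrench 0.986 shift px 0 0
side bottle 0.997 shift px 0 0
side driver 0.897 shift px 0 0
```

```bash
python3 -c "
from workcell import workorder
print(workorder.close_job())"
```

```text
the job is handed in; nothing more can be done
None
```

The job is done and handed in at about 26 s, with the rod still held level over the drip pan. No verdict was reported.

- **Insertion:** I gripped the rod at its centre and slid it down the dip tube with only noise-level force on the way in. The collar seated at about 40 mm from grip centre to mouth, as expected. It held there with about 8 N of push, and the wrist picture showed no gap.
- **Withdrawal:** I drew it straight out until the tip was about 32 mm clear of the mouth. I then levelled it and swung it clockwise to the pan, with the tip never pointing up.
- **Final pose:** The rod is level within about 0.2°. Its tip is at a height of about 0.206 m, within 5 mm of the pan's centre. The grip opening is about 24–25 mm, so the rod is still held, and the joints are nearly still. The tip showed in both fixed cameras within about 1 px of where I predicted, more faintly in the scene view.
- **Bystanders:** Pan, wrench, bottle and screwdriver all showed zero pixel shift against the start pictures. The pan's match score was lower (0.85), most likely because the rod and its shadow now overlap it.

One measurement disagreed. The tube's pitch from the short visible stretch in the wrist views came out at 37.7° instead of the stated 40°. I used 40°, and the low forces and flush seat bore that out.

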